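# Hold the oblong hot-chocolate stick up to the photo stand

### The arm

A 6-joint arm with a two-finger parallel gripper is mounted at the origin on the work surface. World frame = base frame: x ahead of the robot, y to its left, z up, the work surface at z = 0. Lengths are in m, angles in rad, forces in N, time in s.
With the tool pointing down it reaches from about 0.275 to 0.875 m from the base axis. Payload 12.5 kg.
Tool frame: the origin (TCP) lies on the centre line of the jaws, within the pads' length; the fingertips stand r.finger_overhang ahead of it and the grasp point (between the pads) lies 3 mm ahead of it (r.finger_overhang is the distance from the TCP to the fingertips, in m); z points along the fingers, y is the direction in which the jaws open and shut (so a half turn about z gives the same grasp; the last joint's range is limited). The gripper opens to 85 mm and grips with 20 to 120 N. Pads are 22 mm wide; open, the fingers measure 114 mm over their backs; the gripper's body (76 mm by 85 mm) begins 54 mm behind the grasp point. The pads swing forward as they close: fully open they stand 13 mm farther back than shut.
Start: joints at [-1.251, 0.351, 1.652, -0, 1.139, -0.085], TCP at [0.217, -0.506, 0.253] pointing down, gripper open.
Joint ranges: [-2.75, 2.75], [-0.79, 2.1], [0.01, 2.65], [-1.57, 4.71], [0.07, 3.14], [-2.87, 2.87]. Speed limits (rad/s): [2.22, 2.22, 2.79, 3.14, 3.14, 3.14].

### API

Orientations are given as a unit quaternion [x, y, z, w].
In Python, from cell import r, optics gives the robot as it stands. The module is installed in compiled form; this text tells all that it offers. Calls block until the motion is done:
- r.move_to(position, orientation): joint-space move of the TCP to a pose.
- r.move_linear(position, rot=None, vel=0.15): straight line of the TCP; rot=None keeps the orientation; vel is the mean speed in m/s.
- r.set_joints(angles): joint-space move.
- r.set_gripper(opening, squeeze=None): opening from 0.0 (shut) to 1.0 (fully open); squeeze is the grip in N (None keeps the last); returns when the fingers have stopped.
- r.sleep(seconds).
- r.inverse_kinematics(position, orientation): joint angles nearest the present ones, or None.
- optics.get_image(name): name is "scene" or "top"; returns a dict with "pixels" (400x640x3 uint8, red, green, blue), "depth" (400x640 float32, m along the optical axis (not along the pixel's ray), 0 where there is no reading), "fx", "fy", "cx", "cy" (pixels), "camera_from_world" (4x4, takes a point from world to camera coordinates). Camera axes: x right, y down, z forward; pixel columns grow to the right and rows downward; lengths in m; the calibration is good to about 2 mm. A picture is of the moment at which its call begins.
A pose or a line that the arm cannot do raises r.PlanningError and nothing moves.
- r.hand_in(): hands the job in, once; it reports no verdict.
Readings, each from a call of its own:
- r.current_t(): time.
- r.current_q(): joint angles.
- r.current_qvel(): joint speeds.
- r.current_effort(): joint torques, N m.
- r.current_tool_pos(): TCP position.
- r.current_ee_rot(): TCP orientation.
- r.current_contact_force(): force on the tool from outside, world axes, zero at the start.
- r.current_torque(): the same for the moment, N m.
- r.current_opening(): opening from 0.0 (shut) to 1.0 (fully open).
Only numpy, scipy, OpenCV 4.12 (cv2) and the standard library are available. Lean on these libraries where they do the work, as an engineer would, in place of code of your own. Each camera call takes 0.05 s, during which the arm holds its last target. There are 200 camera calls.

### The job

Three chocolates on sticks have set in their moulds: lift the oblong one out by its stick and hold it in the air before the slanted glass of the photo stand, so that its moulded underside is photographed: centred on the lens in the middle of the glass, about 80 mm off it, the underside facing the glass squarely and the block's long sides running with the long sides of the glass. Finish while holding it there, still; do not touch the stand, and leave the other two chocolates in their moulds.

Things in the scene. Friction and masses are not known exactly. Their poses are not given: they have to be found in the camera images.
- choc_oblong: The chocolate to show: a dark oblong block 60 (x) x 32 (y) x 24 mm high on a pale wooden stick. Origin: centre of the underside; z up the stick, which is 10 x 10 mm, parallel to x and y, on the block's middle, its top 96 mm above the origin. About 65 g. Starts upright in its mould, block top level with the mould's top, stick 72 mm proud; 1.5 mm play all round, so it must come straight up.
- choc_square: Leave alone: like choc_oblong, but the block is 36 x 36 x 24 mm, square. Origin: centre of its underside; its stick top is 96 mm above that.
- choc_round: Leave alone: like choc_oblong, but the block is a disc 38 mm in diameter and 24 mm high. Origin: centre of its underside; its stick top is 96 mm above that.
- mould_oblong: White mould block, 84 (x) x 60 (y) x 40 mm high, fixed to the counter, with one oblong (63 x 35 mm) cavity 24 mm deep in the middle of its top. Origin: centre of its underside, on the counter.
- mould_square: White mould block, 84 (x) x 60 (y) x 40 mm high, fixed to the counter, with one square cavity 24 mm deep in the middle of its top. Origin: centre of its underside, on the counter.
- mould_round: White mould block, 84 (x) x 60 (y) x 40 mm high, fixed to the counter, with one round cavity 24 mm deep in the middle of its top. Origin: centre of its underside, on the counter.
- photo_stand: Photo stand fixed to the counter: black base 150 (x) x 170 (y) x 30 mm carrying an aluminium-framed head with a slanted dark glass that faces roughly towards the robot and up. Origin: centre of the base's underside; the highest point of the stand is 111 mm above the counter.
- glass: The stand's head: aluminium frame 100 (x) x 150 (y) x 30 mm round dark glass 80 x 120 mm, a lens in its middle, a white light strip along each long side. Origin: middle of the glass surface, 90 mm above the counter. z points squarely out of the glass, 25 degrees off vertical, leaning to the stand's front (robot's side); y runs level along the long sides, x up the slope.

How it is judged:
By the outcome, as a careful person would: the job done as asked, in the order asked, and still so for the second after the job is handed in, while the arm keeps its last pose, push and grip.
It also fails if it takes over 35 s, if anything falls off the work surface, if the arm or the gripper's body presses on something with over 40 N, if the wrist force passes 120 N, or if a joint passes its speed limit or range.

## Working session

There is one attempt and no reset: what is moved stays moved. The work goes in short steps, each a Python script; the robot and the scene stay as the last script left them, time stands still between calls to the robot, and variables do not carry over. Pictures are saved under pics/ and viewed, about 8 in all and at most 12, crops included, and the job is handed in when it is done.

```bash
mkdir -p pics
cat > h.py <<'E'
import numpy as np, cv2
from cell import r, optics
def snap(n,fn=None):
    d=optics.get_image(n)
    if fn: cv2.imwrite('pics/'+fn,d['pixels'][...,::-1])
    return d
def cloud(d):
    v,u=np.mgrid[:400,:640]; z=d['depth']
    c=np.stack([(u-d['cx'])/d['fx']*z,(v-d['cy'])/d['fy']*z,z],-1)
    T=np.linalg.inv(d['camera_from_world']); return c@T[:3,:3].T+T[:3,3]
def ray(d,u,v,z):
    T=np.linalg.inv(d['camera_from_world']); w=T[:3,:3]@np.array([(u-d['cx'])/d['fx'],(v-d['cy'])/d['fy'],1])
    o=T[:3,3]; return o+w*(z-o[2])/w[2]
def proj(d,p):
    c=d['camera_from_world']@np.append(p,1); return np.array([d['fx']*c[0]/c[2]+d['cx'],d['fy']*c[1]/c[2]+d['cy']])
E
python3 - <<'E'
from h import *
for n in('scene','top'):
    d=snap(n,n+'0.png'); print(n,np.linalg.inv(d['camera_from_world']).round(3).tolist(),d['fx'],d['cx'],d['cy'])
    np.save(n+'0.npy',d,allow_pickle=True)
print(r.current_t(),r.finger_overhang,r.current_ee_rot(),r.current_tool_pos())
E
```

```text
scene [[0.434, 0.66, -0.614, 1.207], [0.901, -0.304, 0.309, -0.341], [0.017, -0.687, -0.726, 0.876], [0.0, 0.0, 0.0, 1.0]] 485.4528216156836 318.02672594403356 198.67458769999254
top [[-0.025, -0.983, 0.179, 0.344], [-1.0, 0.024, -0.012, -0.001], [0.008, -0.179, -0.984, 1.073], [0.0, 0.0, 0.0, 1.0]] 458.1855367657598 318.16239344354847 203.9971647777543
0.1 0.022 [ 9.79586558e-01  2.01022176e-01 -6.40592852e-05 -5.05042313e-04] [ 0.21654483 -0.50528584  0.25282103]
```

View pics/scene0.png

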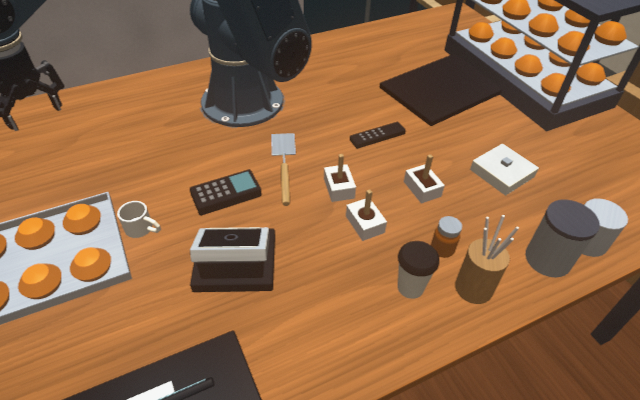

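View pics/top0.png

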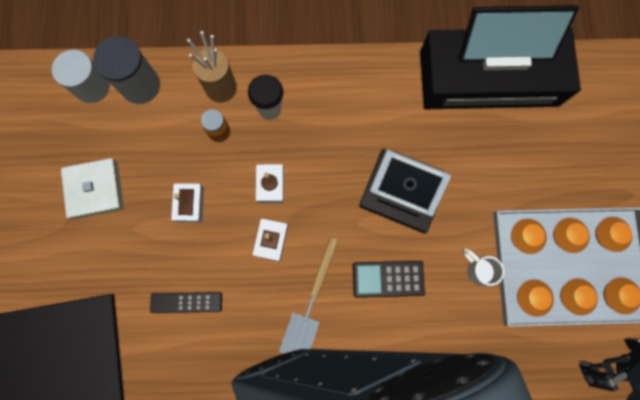

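The scene view shows the moulds at (340,182), (366,217) and (425,182), and the stand at (232,255). The top view shows the oblong mould at (187,202), square at (270,240), round at (269,183), and the lens at (410,184). I'll measure next.

Run:
```python
from h import *
D={n:np.load(n+'0.npy',allow_pickle=True).item() for n in('scene','top')}
t,s=D['top'],D['scene']
def crop(d,u,v,w,h,k): return cv2.resize(d['pixels'][v:v+h,u:u+w],None,fx=k,fy=k,interpolation=cv2.INTER_CUBIC)[...,::-1]
A=np.vstack([np.hstack([crop(t,157,170,60,60,6.5),crop(t,350,140,110,100,3.9)]),]) if 0 else None
a=crop(t,157,172,60,60,5); b=crop(t,350,140,100,100,3); c=crop(s,395,145,60,60,5); e=crop(s,185,215,100,100,3)
cv2.imwrite('pics/crops.png',np.vstack([np.hstack([a,b]),np.hstack([c,e])]))
for n,d,(u0,v0,u1,v1) in(('top',t,(160,172,215,232)),('scene',s,(395,145,450,210))):
    P=cloud(d)[v0:v1,u0:u1]; px=d['pixels'][v0:v1,u0:u1].astype(int)
    print(n,'depth heights max',np.nanmax(P[...,2]),)
    m=(abs(P[...,2]-.04)<.004)
    print('mouldtop n',m.sum(),P[m].mean(0).round(4), cv2.minAreaRect((P[m][:,:2]*1000).astype(np.float32)))
    m=(P[...,2]>.055)&(P[...,2]<.13); print('stick',m.sum(),P[m].mean(0).round(4)); q=P[m]; k=q[:,2]>q[:,2].max()-.006; print(' top',q[k].mean(0).round(4),k.sum())
# glass
for n,d,(u0,v0,u1,v1) in(('top',t,(360,145,455,235)),('scene',s,(185,220,280,295))):
    P=cloud(d)[v0:v1,u0:u1].reshape(-1,3); px=d['pixels'][v0:v1,u0:u1].reshape(-1,3).astype(int)
    Q=P[(P[:,2]>.072)&(P[:,2]<.115)]; 
    for _ in range(6):
        c=Q.mean(0); nn=np.linalg.svd(Q-c,full_matrices=False)[2][2]; nn*=np.sign(nn[2]); Q=Q[abs((Q-c)@nn)<.006]
    print(n,'glass',len(Q),c.round(4),nn.round(4),np.degrees(np.arccos(nn[2])),np.degrees(np.arctan2(nn[1],nn[0])))
```

```text
top depth heights max 1.0728917530121773
mouldtop n 835 [0.544  0.2874 0.0401] ((546.0942993164062, 288.8447570800781), (61.9289436340332, 84.894287109375), 88.04914855957031)
stick 74 [0.5445 0.2863 0.0922]
 top [0.5455 0.2883 0.1112] 23
scene depth heights max 0.8763136725711265
mouldtop n 527 [0.5503 0.285  0.04  ] ((546.1453857421875, 288.4078063964844), (62.874515533447266, 86.7785415649414), 88.3371810913086)
stick 120 [0.5481 0.2866 0.0872]
 top [0.5469 0.2873 0.113 ] 16
top glass 2886 [ 0.568  -0.2178  0.092 ] [-0.3775  0.1696  0.9103] 24.446488733472822 155.80740156451938
scene glass 1032 [ 0.5769 -0.2208  0.0912] [-0.1994  0.0907  0.9757] 12.651725824228857 155.5468305268163
```

View pics/crops.png

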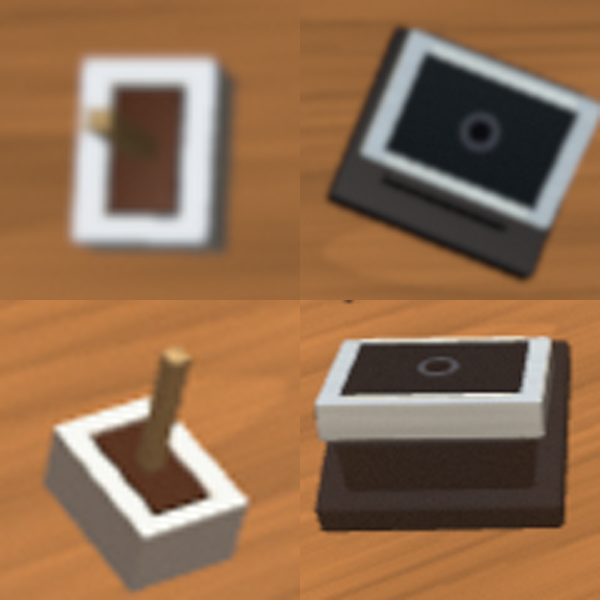

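The crops confirm the oblong block, with its long side along world x and the stick near (0.546, 0.288). They also show the dark glass with the lens ring in both views. Next I'll refine the stick axis and the glass frame from the contours in both views.

Run:
```python
from h import *
D={n:np.load(n+'0.npy',allow_pickle=True).item() for n in('scene','top')}
t,s=D['top'],D['scene']
def pl(d,u,v,c,n):
    T=np.linalg.inv(d['camera_from_world']); w=T[:3,:3]@np.array([(u-d['cx'])/d['fx'],(v-d['cy'])/d['fy'],1]); o=T[:3,3]
    return o+w*(n@(c-o))/(n@w)
def tri(a,b):
    A=[];B=[]
    for d,(u,v) in((t,a),(s,b)):
        T=np.linalg.inv(d['camera_from_world']); w=T[:3,:3]@np.array([(u-d['cx'])/d['fx'],(v-d['cy'])/d['fy'],1]); w/=np.linalg.norm(w)
        M=np.eye(3)-np.outer(w,w); A.append(M);B.append(M@T[:3,3])
    p=np.linalg.solve(A[0]+A[1],B[0]+B[1]); return p,[round(float(np.linalg.norm(A[i]@p-B[i]))*1000,1) for i in(0,1)]
# dark region containing the lens
Q={}
for n,d,c,th in(('top',t,(410,184),100),('scene',s,(231,237),110)):
    g=cv2.cvtColor(d['pixels'],cv2.COLOR_RGB2GRAY)
    m=(g<th).astype(np.uint8); m[c[1]-8:c[1]+9,c[0]-12:c[0]+13]=1
    if n=='scene': m[229-1,:]=m[228,:]
    _,L=cv2.connectedComponents(m,connectivity=4); m=(L==L[c[1],c[0]]).astype(np.uint8)
    cn=max(cv2.findContours(m,cv2.RETR_EXTERNAL,cv2.CHAIN_APPROX_NONE)[0],key=cv2.contourArea)
    q=cv2.approxPolyDP(cv2.convexHull(cn),.04*cv2.arcLength(cn,True),True)[:,0]; print(n,cv2.contourArea(cn),q.tolist()); Q[n]=q
    w=g[c[1]-10:c[1]+11,c[0]-14:c[0]+15].astype(float); w=np.clip(w-np.median(w)-8,0,40)
    yy,xx=np.mgrid[c[1]-10:c[1]+11,c[0]-14:c[0]+15]; k=w>0; print(' ring',k.sum(),((xx*w).sum()/w.sum()).round(2),((yy*w).sum()/w.sum()).round(2), xx[k].min(),xx[k].max(),yy[k].min(),yy[k].max())
    Q[n+'r']=((xx*w).sum()/w.sum(),(yy*w).sum()/w.sum())
print('lens tri',tri(Q['topr'],Q['scener']))
c0=tri(Q['topr'],Q['scener'])[0]
az=np.radians(155.7); n=np.array([np.sin(np.radians(25))*np.cos(az),np.sin(np.radians(25))*np.sin(az),np.cos(np.radians(25))])
for k,d in(('top',t),('scene',s)):
    if len(Q[k])!=4: continue
    P=np.array([pl(d,u,v,c0,n) for u,v in Q[k]]); e=np.roll(P,-1,0)-P
    print(k,'centre',P.mean(0).round(4),'edges mm,az',[(round(np.linalg.norm(x)*1000,1),round(np.degrees(np.arctan2(x[1],x[0])),1)) for x in e])
# stick tops: wood-coloured pixels, farthest along
for k,d,(u0,v0,u1,v1) in(('top',t,(168,188,190,205)),('scene',s,(418,150,440,182))):
    px=d['pixels'][v0:v1,u0:u1].astype(int); print(k); print((px[...,0]-px[...,2])[:,:] if k=='top' else px[:14,:,0])
```

```text
top 1800.0 [[392, 158], [441, 178], [427, 208], [379, 189]]
 ring 135 409.66 183.41 403 417 177 190
scene 895.5 [[260, 229], [257, 245], [199, 246], [205, 230]]
 ring 199 230.8 235.69 217 245 227 247
lens tri (array([ 0.56334751, -0.21593714,  0.09178227]), [0.4, 0.4])
top centre [ 0.5636 -0.2154  0.0918] edges mm,az [(np.float64(114.3), np.float64(-114.5)), (np.float64(72.7), np.float64(155.7)), (np.float64(113.6), np.float64(66.3)), (np.float64(74.5), np.float64(-23.7))]
scene centre [ 0.5692 -0.2188  0.0948] edges mm,az [(np.float64(74.7), np.float64(-24.2)), (np.float64(114.1), np.float64(-113.3)), (np.float64(74.0), np.float64(157.4)), (np.float64(116.0), np.float64(67.0))]
top
[[ 94  93  93  86  55  18  -4  -7  -7  -7  -5   0   2   2   2   2   2   2
    1   0   0   0]
 [ 92  93  93  85  54  17  -4  -7  -7  -8  -5   3  11  12  14  13  13  13
   13  12  12  13]
 [ 94  95  94  86  55  18  -4  -7  -8  -7  -4   7  19  30  33  34  33  34
   33  34  34  35]
 [ 98  98  98  88  56  20  -3  -6  -7  -6  -2   9  24  41  46  46  46  48
   47  47  47  47]
 [101 101 100  91  60  25   1  -3  -
[... 1782 characters left out ...]
6 220 220 210 193 180 184 185
  183 182 180 183]
 [190 188 187 187 188 186 186 186 163 116 127 161 176 158 131 156 180 178
  180 183 187 187]
 [187 186 186 184 185 184 184 185 158 111 104 112 119 113 129 167 182 183
  185 188 189 189]
 [183 183 184 183 183 183 182 172 140 104  99 103 106 104 143 182 186 187
  187 189 189 190]
 [181 180 179 178 176 176 174 166 134 101 101 105 106 112 158 190 189 190
  195 194 195 192]
 [176 176 174 174 172 170 172 156 117 101 101 106 107 116 165 199 199 201
  198 195 195 195]
 [172 173 173 174 176 183 189 163 114 100 105 107 107 140 184 199 198 195
  195 196 194 195]
 [176 180 186 190 193 197 189 151 103 103 105 108 105 155 193 195 194 195
  194 196 198 198]]
```

```bash
cat >> h.py <<'E'
from scipy.spatial.transform import Rotation as R
C=np.array([.5635,-.2157,.0905]); AZ=np.radians(155.9); TI=np.radians(25)
N=np.array([np.sin(TI)*np.cos(AZ),np.sin(TI)*np.sin(AZ),np.cos(TI)])
GY=np.array([-np.sin(AZ),np.cos(AZ),0])   # level, sign arbitrary
def quat(z,bx,s):
    """tool pose with block long axis bx; jaw (tool y) along block y"""
    x=s*bx; y=np.cross(z,x); return R.from_matrix(np.stack([x,y,z],1)).as_quat()
ST=np.array([.546,.2883]); BX=np.array([np.cos(np.radians(-1.8)),np.sin(np.radians(-1.8)),0])
def grasp(s): return quat(np.array([0,0,-1.]),BX,s)
def goal(s): return quat(-N,s*GY if False else GY,s)
E
python3 - <<'E'
from h import *
D={n:np.load(n+'0.npy',allow_pickle=True).item() for n in('scene','top')}
for z in(.112,): print(ray(D['top'],176.6,195.4,z).round(4),ray(D['scene'],429.5,155.8,z).round(4))
print(proj(D['top'],[.546,.2883,.112]),proj(D['scene'],[.546,.2883,.112]))
for s in(1,-1):
    for p in([*ST,.22],[*ST,.088]): print('grasp',s,np.round(r.inverse_kinematics(p,grasp(s)),2))
    for d in(.149,.25): 
        q=r.inverse_kinematics(C+N*d,goal(s)); print('goal',s,(C+N*d).round(3),q if q is None else np.round(q,2))
E
```

```text
[0.5445 0.2885 0.112 ] [0.5455 0.2865 0.112 ]
[176.7074356  194.70471484] [430.25082489 155.71496898]
grasp 1 [ 0.41  0.51  1.5  -0.    1.13  2.01]
grasp 1 [ 0.41  0.67  1.59 -0.    0.88  2.01]
goal 1 [ 0.506 -0.19   0.226] None
goal 1 [ 0.467 -0.173  0.317] None
grasp -1 [ 0.41  0.51  1.5  -0.    1.13 -1.13]
grasp -1 [ 0.41  0.67  1.59 -0.    0.88 -1.13]
goal -1 [ 0.506 -0.19   0.226] [-0.45  0.22  1.98  0.03  0.51 -0.05]
goal -1 [ 0.467 -0.173  0.317] [-0.45  0.01  1.96  0.02  0.73 -0.05]
```

```bash
sed -i 's/^ST=np.array(\[.546,.2883\])/ST=np.array([.5455,.288])/' h.py
python3 - <<'E'
from h import *
q=grasp(-1); r.set_gripper(.5)
r.move_to([*ST,.2],q)
r.move_linear([*ST,.090],vel=.1)
a=snap('top','g_top.png');b=snap('scene','g_sc.png')
cr=lambda d,u,v:cv2.resize(d['pixels'][v:v+100,u:u+130],None,fx=3,fy=3)[...,::-1]
cv2.imwrite('pics/g.png',np.hstack([cr(a,122,150),cr(b,360,100)]))
print(r.current_t(),r.current_tool_pos(),r.current_contact_force(),r.current_opening())
E
```

```text
4.9583 [0.5458098  0.2881227  0.09065676] [-0.60513156  0.90026282 -0.51261021] 0.5017596995167076
```

View pics/g.png

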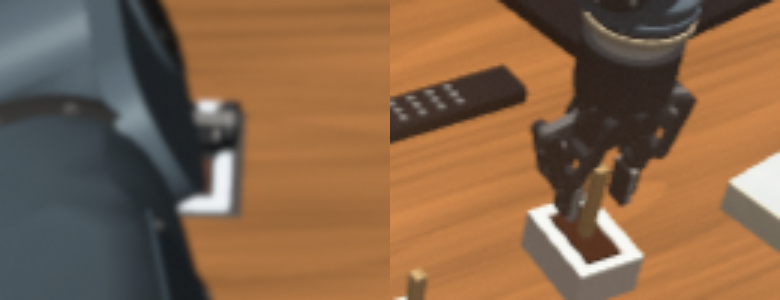

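The stick stands between the jaws, at about (600,195) in the right crop. I'll close the gripper and read the side force.

Run:
```python
from h import *
r.set_gripper(0,squeeze=50)
r.sleep(.2)
print(r.current_t(),r.current_tool_pos(),r.current_contact_force().round(2),r.current_torque().round(3),r.current_opening()*85)
p=r.current_tool_pos()
r.move_linear([p[0],p[1],p[2]+.006],vel=.02)
print(r.current_contact_force().round(2),r.current_torque().round(3),r.current_opening()*85)
```

```text
5.55 [0.54567554 0.28808954 0.09024781] [-0.45  0.76  4.08] [ 0.11   0.137 -0.003] 9.025963898924308
[ 0.32  0.51 -1.44] [-0.025 -0.02   0.016] 8.997604450831833
```

Run:
```python
from h import *
p=r.current_tool_pos()
r.move_linear([p[0],p[1],.130],vel=.04)
r.move_linear([p[0],p[1],.26],vel=.12)
b=snap('scene'); 
cv2.imwrite('pics/l.png',cv2.resize(b['pixels'][50:250,300:520],None,fx=2.5,fy=2.5)[...,::-1]); np.save('l.npy',b,allow_pickle=True)
print(r.current_t(),r.current_tool_pos(),r.current_contact_force().round(2),r.current_opening()*85)
```

```text
8.2917 [0.54538732 0.28789476 0.25912826] [ 0.95  0.28 -0.02] 9.634459290151359
```

View pics/l.png

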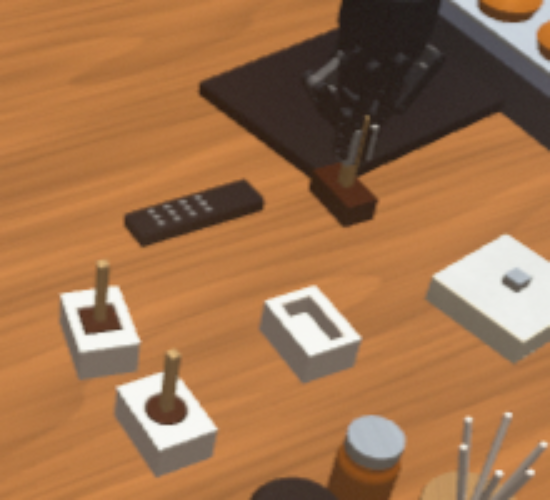

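The oblong block hangs clear at (343,195), and the other two are still in their moulds. The stick may lean, so I'll measure the held block from depth.

```bash
cat >> h.py <<'E'
def held(d,org,ax,bx,show=True):
    """points near the expected block: coordinates in the block frame (x long, y, z up the stick), mm"""
    by=np.cross(ax,bx); B=np.stack([bx,by,ax],1)
    P=cloud(d).reshape(-1,3); px=d['pixels'].reshape(-1,3).astype(int)
    ok=d['depth'].reshape(-1)>0
    L=(P-org)@B*1000
    k=ok&(abs(L[:,0])<42)&(abs(L[:,1])<30)&(L[:,2]>-15)&(L[:,2]<100)
    return L[k],px[k]
E
python3 - <<'E'
from h import *
d=np.load('l.npy',allow_pickle=True).item()
p=r.current_tool_pos(); z=np.array([0,0,1.])
L,px=held(d,p-z*.0742,z,BX)
red=px[:,0]-px[:,2]
for a,b in((-12,-4),(-4,4),(4,12),(12,18),(18,22),(22,26),(26,30),(30,40),(40,50),(50,60),(60,70),(70,80),(80,90)):
    k=(L[:,2]>=a)&(L[:,2]<b)&(red>15)
    if k.sum(): print(a,b,k.sum(),L[k].mean(0).round(1),np.percentile(L[k][:,:2],[3,97],axis=0).round(1).tolist())
# top face plane
k=(L[:,2]>16)&(L[:,2]<32)&(red>15)&(abs(L[:,1])<19); Q=L[k]
for _ in range(5):
    A=np.c_[Q[:,:2],np.ones(len(Q))]; c=np.linalg.lstsq(A,Q[:,2],rcond=None)[0]; res=abs(A@c-Q[:,2]); Q=Q[res<max(1.5,2*np.median(res))]
print('top plane',len(Q),c, np.degrees(np.arctan(c[:2])))
E
```

```text
-4 4 23 [10.  -9.3  2.3] [[-25.5, -16.4], [30.9, 8.7]]
4 12 82 [11.5 -9.8  7.9] [[-26.1, -17.2], [31.3, 11.7]]
12 18 58 [14.  -9.9 15. ] [[-23.4, -17.9], [30.8, 12.0]]
18 22 52 [ 6.1 -9.8 20.4] [[-28.8, -17.0], [30.2, 10.0]]
22 26 185 [ 5.5 -2.4 24.1] [[-25.7, -16.2], [30.6, 14.3]]
26 30 20 [-1.  -4.9 27.2] [[-23.8, -17.9], [21.3, 7.9]]
30 40 26 [ 2.9 -1.8 35.2] [[-3.5, -6.1], [6.5, 4.0]]
40 50 19 [ 3.6 -1.8 44.3] [[-1.2, -6.5], [6.4, 3.8]]
50 60 15 [ 6.2  1.5 55.9] [[0.6, -11.7], [12.3, 7.1]]
60 70 34 [ 6.2 -6.3 65.2] [[-2.7, -18.9], [11.6, 6.4]]
70 80 41 [ 5.1 -7.5 75. ] [[-4.6, -19.2], [12.3, 16.8]]
80 90 35 [ 6.5 -5.9 84.9] [[-2.1, -18.8], [13.0, 15.0]]
top plane 144 [2.56891633e-03 3.56872064e-03 2.38659863e+01] [0.14718774 0.20447176]
```

The hold is square: the top plane tilts less than 0.3° and sits at 23.9 mm, and the offsets are about 1 mm. On to the stand.

Run:
```python
from h import *
q=goal(-1)
r.move_to(C+N*.255,q)
r.move_linear(C+N*.1542,vel=.08)
r.sleep(.5)
p=r.current_tool_pos(); print(r.current_t(),p,C+N*.1542,r.current_contact_force().round(2),r.current_opening()*85)
Rm=R.from_quat(r.current_ee_rot()).as_matrix(); print('err deg',np.degrees((R.from_quat(r.current_ee_rot())*R.from_quat(q).inv()).as_rotvec()).round(2))
for n in('scene','top'):
    d=snap(n,'f_'+n+'.png'); np.save('f_'+n+'.npy',d,allow_pickle=True)
    x=-Rm[:,0]; L,px=held(d,C+N*.08,-Rm[:,2],x); red=px[:,0]-px[:,2]
    k=(L[:,2]>16)&(L[:,2]<32)&(red>15)&(abs(L[:,1])<19); Q=L[k]
    for a,b in((-4,8),(8,20),(21,27),(30,42),(42,54)):
        k=(L[:,2]>=a)&(L[:,2]<b)&(red>15)
        if k.sum(): print(n,a,b,k.sum(),np.percentile(L[k][:,:2],[3,97],axis=0).round(1).tolist())
    if len(Q)<20: continue
    for _ in range(5):
        A=np.c_[Q[:,:2],np.ones(len(Q))]; c=np.linalg.lstsq(A,Q[:,2],rcond=None)[0]; res=abs(A@c-Q[:,2]); Q=Q[res<max(1.5,2*np.median(res))]
    print(n,'top plane',len(Q),c[2].round(1),np.degrees(np.arctan(c[:2])).round(2))
cr=lambda n,u,v:cv2.resize(np.load('f_'+n+'.npy',allow_pickle=True).item()['pixels'][v:v+170,u:u+130],None,fx=3,fy=3)[...,::-1]
cv2.imwrite('pics/f.png',np.hstack([cr('top',345,110),cr('scene',170,140)]))
```

```text
11.9167 [ 0.50400819 -0.18906374  0.23027593] [ 0.50401266 -0.18909003  0.23025266] [ 0.76 -0.58 -0.84] 9.416353966692292
err deg [-0. -0.  0.]
scene -4 8 109 [[-30.7, 12.3], [26.9, 19.8]]
scene 8 20 184 [[-31.0, 7.0], [26.6, 18.7]]
scene 21 27 191 [[-29.3, -13.1], [26.5, 18.7]]
scene 30 42 31 [[-6.0, -4.0], [2.8, 8.9]]
scene 42 54 29 [[-6.2, 3.9], [4.7, 12.0]]
scene top plane 154 23.7 [-0.39 -1.72]
top 8 20 8 [[-31.3, 7.1], [-6.1, 16.2]]
top 21 27 95 [[-30.4, 1.9], [-5.5, 15.6]]
top top plane 63 24.5 [ 1.12 -3.75]
```

View pics/f.png

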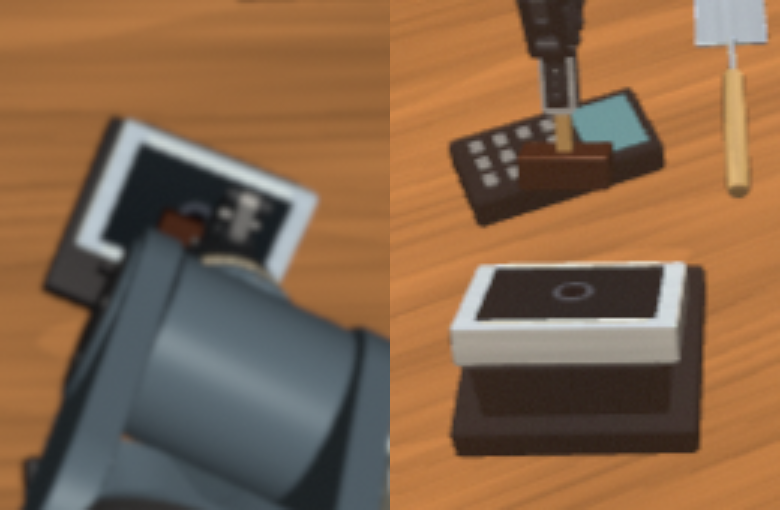

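The right crop shows the block hanging in front of the glass at (565,165), level with the long side and with the lens at (572,291). Depth suggests offsets of 2–3 mm and perhaps a slight tilt, so I'll fit the faces more carefully and locate the lens in the same camera.

```bash
cat > chk.py <<'E'
from h import *
def chk(d):
    Rm=R.from_quat(r.current_ee_rot()).as_matrix(); ax=-Rm[:,2]; bx=-Rm[:,0]
    L,px=held(d,C+N*.08,ax,bx); red=px[:,0]-px[:,2]
    def fit(k,i,j,l,nm):
        Q=L[k]
        for _ in range(6):
            A=np.c_[Q[:,[i,j]],np.ones(len(Q))]; c=np.linalg.lstsq(A,Q[:,l],rcond=None)[0]; e=abs(A@c-Q[:,l]); Q=Q[e<max(.8,2.5*np.median(e))]
        print(nm,len(Q),'offset',c[2].round(2),'deg',np.degrees(np.arctan(c[:2])).round(2),'rms',e.std().round(2))
    w=red>12
    fit(w&(abs(L[:,0])<25)&(abs(L[:,1])<12)&(abs(L[:,2]-24)<3),0,1,2,'top z(x,y)')
    fit(w&(abs(L[:,0])<25)&(L[:,1]>10)&(L[:,1]<24)&(L[:,2]>3)&(L[:,2]<20),0,2,1,'front y(x,z)')
    k=w&(L[:,2]>5)&(L[:,2]<19)&(L[:,1]>12); print('front x range',np.sort(L[k][:,0])[[0,2,5,-6,-3,-1]].round(1))
    k=w&(L[:,2]>27)&(L[:,2]<48)&(abs(L[:,0])<9)&(abs(L[:,1])<10)
    for a in range(27,48,5):
        m=k&(L[:,2]>=a)&(L[:,2]<a+5); print('stick z',a,m.sum(),np.median(L[m],0).round(1))
E
python3 - <<'E'
from chk import *
d=np.load('f_scene.npy',allow_pickle=True).item(); chk(d)
T=np.linalg.inv(d['camera_from_world'])
for nm in('scene','top'):
    e=np.load(nm+'0.npy',allow_pickle=True).item(); u,v=((230.8,235.7) if nm=='scene' else (409.7,183.6))
    T=np.linalg.inv(e['camera_from_world']); w=T[:3,:3]@np.array([(u-e['cx'])/e['fx'],(v-e['cy'])/e['fy'],1]); o=T[:3,3]
    l=o+w*(N@(C-o))/(N@w); print(nm,'lens on glass plane',l.round(4),'err along GY, upslope mm',((l-C)@GY*1000).round(1),((l-C)@np.cross(GY,N)*1000).round(1))
    P=cloud(e)[int(v)-1:int(v)+2,int(u)-1:int(u)+2].reshape(-1,3); print(' depth normal off mm',((P-C)@N*1000).round(1).mean())
# ring in scene, refined
g=cv2.cvtColor(d['pixels'],cv2.COLOR_RGB2GRAY).astype(int); print(g[226:247,218:244])
# block corners wanted, in scene pixels
e=np.cross(GY,N)
E
```

```text
top z(x,y) 68 offset 23.91 deg [-0.56 -0.03] rms 0.21
front y(x,z) 161 offset 17.56 deg [ 0.25 -4.52] rms 0.49
front x range [-31.2 -30.8 -30.5  27.3  27.8  28. ]
stick z 27 16 [-2.7  4.1 29.4]
stick z 32 13 [-1.5  5.1 34.6]
stick z 37 10 [-1.2  6.6 40.5]
stick z 42 14 [-0.3  5.4 44.5]
stick z 47 4 [-3.5  6.9 47.4]
scene lens on glass plane [ 0.5615 -0.216   0.0897] err along GY, upslope mm 1.1 1.9
 depth normal off mm -0.07777777777777775
top lens on glass plane [ 0.5633 -0.2159  0.0905] err along GY, upslope mm 0.2 0.1
 depth normal off mm -0.01111111111111112
[[130 128 128 129 128 127 126 124 123 125 124 125 126 128 129 132 136 138
  142 145 145 146 145 147 146 147]
 [152 153 152 153 151 151 151 153 155 155 166 181 182 184 187 187 188 187
  189 189 189 188 188 189 187 187]
 [210 209 207 206 205 207 210 213 217 215 216 218 216 216 210 203 204 202
  202 185 166 165 165 166 166 164]
 [105 106 105 106 105 105 105 106 109 110 109 109 107 106 104  99  99 100
  100  90  80  82  81  80  82  80]
 [ 45  44  46  45  43  45  47  46  44  46  44  44  45  46  46  44  45  48
   46  44  44  43  46
[... 1058 characters left out ...]
49  45  47
   45  45  44  43  44  45  44  45]
 [ 45  44  45  45  45  45  45  43  46  43  45  44  45  44  44  45  44  45
   45  46  44  43  44  45  46  42]
 [ 44  47  44  43  45  43  45  44  48  43  45  45  43  46  45  44  45  47
   45  45  46  44  43  46  45  44]
 [ 44  42  44  46  47  43  44  44  44  43  47  46  46  43  45  43  47  45
   45  42  44  45  45  43  44  45]
 [ 46  46  46  44  46  44  45  45  44  45  45  43  44  44  46  46  44  44
   45  44  45  43  44  44  44  47]
 [ 47  44  45  44  45  45  47  42  43  46  45  43  44  46  45  44  45  46
   46  45  44  44  43  46  45  45]
 [129 130 128 127 154 178 176 176 177 177 175 174 173 173 174 173 172 173
  175 176 175 197 220 224 222 222]]
```

Run:
```python
from h import *
UP=np.cross(N,GY)
def onpl(e,u,v,c):
    T=np.linalg.inv(e['camera_from_world']); w=T[:3,:3]@np.array([(u-e['cx'])/e['fx'],(v-e['cy'])/e['fy'],1]); o=T[:3,3]
    return o+w*(N@(c-o))/(N@w)
for nm,(u,v),(a,b),th in(('scene',(231,237),(11,6),58),('top',(410,184),(11,11),None)):
    e=np.load(nm+'0.npy',allow_pickle=True).item(); g=cv2.cvtColor(e['pixels'],cv2.COLOR_RGB2GRAY).astype(float)
    w=g[v-b:v+b+1,u-a:u+a+1]; med=np.median(w); m=(w>med+.35*(w.max()-med)).astype(np.uint8)
    n,L,S,_=cv2.connectedComponentsWithStats(m); k=1+np.argmax(S[1:,4]); h=cv2.convexHull(np.argwhere(L==k)[:,::-1].astype(np.float32))
    el=cv2.fitEllipse(h); c=np.array(el[0])+[u-a,v-b]
    l=onpl(e,*c,C)-C; print(nm,'ring ellipse',c.round(2),np.round(el[1],1),'C projects',proj(e,C).round(2),'lens GY,UP mm',(l@GY*1000).round(1),(l@UP*1000).round(1))
    # held block: dark-brown mask, extents of the top face seen
    f=np.load('f_'+nm+'.npy',allow_pickle=True).item()
    c0=C+N*.08
    pts={ (i,j,k):proj(f,c0+GY*.03*i+UP*.016*j+N*k*.024).round(1).tolist() for i in(-1,1) for j in(-1,1) for k in(0,1)}
    print(pts)
    px=f['pixels'].astype(int); hsv=cv2.cvtColor(f['pixels'],cv2.COLOR_RGB2HSV)
    u0,v0,u1,v1=(205,180,245,205) if nm=='scene' else (392,172,415,195)
    m=((px[...,0]-px[...,2]>22)&(px[...,0]<125)&(px[...,0]-px[...,1]>18))[v0:v1,u0:u1]
    print('\n'.join(''.join('#' if x else '.' for x in row) for row in m)); print(u0,v0)
```

```text
scene ring ellipse [230.46 236.59] [ 6.  13.5] C projects [231.2 236.1] lens GY,UP mm 1.2 2.3
{(-1, -1, 0): [244.6, 197.2], (-1, -1, 1): [244.0, 186.1], (-1, 1, 0): [242.8, 203.1], (-1, 1, 1): [242.2, 191.7], (1, -1, 0): [215.0, 197.4], (1, -1, 1): [214.1, 186.3], (1, 1, 0): [212.3, 203.3], (1, 1, 1): [211.4, 192.0]}
.......####........#....................
.....###................................
.####....................#..............
#........................#..............
...................#.....#..............
.........................#..............
.........................#..............
..........##########......###...........
.........###########......#############.
........############......#############.
........#############....##############.
........###############################.
.......#####################........###.
.......################################.
.......################################.
........###############################.
........###############################.
........###############################.
........###############################.
..
[... 430 characters left out ...]
], (-1, 1, 1): [400.6, 179.8], (1, -1, 0): [421.6, 203.2], (1, -1, 1): [422.4, 205.8], (1, 1, 0): [428.2, 189.0], (1, 1, 1): [429.1, 191.3]}
.......................
.......................
.......................
.......................
.......................
.......................
.......................
.......................
.........#.............
........####...........
.......########........
.......###########.....
.......#############...
......##############...
.......##############..
........#############..
..........##########...
............#####......
..............##.......
.......................
.......................
.......................
.......................
392 172
```

Relative to the lens, the block is off by about −3 mm along GY and −2 mm upslope in the scene view, and by about 0 and −1.5 mm in the top view. I'll apply an averaged correction and recheck before handing in.

Run:
```python
from chk import *
UP=np.cross(N,GY)
r.move_linear(C+N*.1542+GY*.0013+UP*.0015,vel=.02); r.sleep(.5)
d=snap('scene','end.png'); chk(d)
cv2.imwrite('pics/end2.png',cv2.resize(d['pixels'][140:300,170:480],None,fx=2.5,fy=2.5)[...,::-1])
print(r.current_t(),(r.current_tool_pos()-C)@np.stack([GY,UP,N],1),abs(r.current_qvel()).max(),r.current_opening()*85,r.current_contact_force().round(2))
```

```text
top z(x,y) 69 offset 23.67 deg [-0.24  0.14] rms 0.24
front y(x,z) 189 offset 17.77 deg [0.75 0.33] rms 0.71
front x range [-29.5 -29.2 -28.9  28.8  29.4  30. ]
stick z 27 12 [-0.5  7.3 29.6]
stick z 32 17 [ 0.2  6.  34.7]
stick z 37 11 [-2.4  6.2 40.1]
stick z 42 11 [-0.3  6.8 44.1]
stick z 47 4 [-1.6  6.9 47.5]
12.8167 [0.00131451 0.00148705 0.15419555] 0.001443452361897725 9.001110059488111 [ 0.37 -0.22 -0.22]
```

View pics/end2.png

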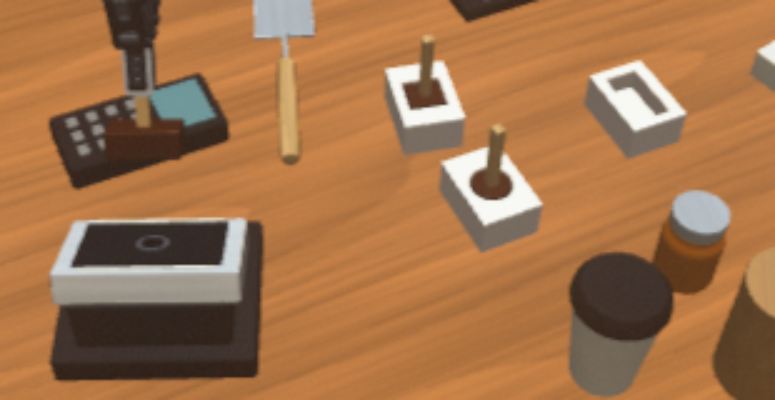

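The block sits at (143,138) in front of the lens at (152,242). The other two chocolates stand in their moulds, and the oblong mould at (635,105) is empty. In the scene view the block centre is within about 1.5 mm of the lens axis and square, so I'm handing in.

```bash
python3 -c "
from h import *
r.hand_in(); print(r.current_t())"
```

```text
the job is handed in; nothing more can be done
the job is handed in; nothing more can be done
```

I lifted the oblong chocolate straight up out of its mould by the stick and handed in at about 13 s, with the arm holding it still in front of the glass.

**Last checks in the scene view:**
- **Square to the glass:** the block's top face is within about 0.3° of parallel to the glass, and its front face is within about 0.8°.
- **Distance:** the underside is about 80 mm off the glass.
- **Centring:** the block's centre is within about 1.5 mm of the lens axis.
- **Stillness and contact:** the joints were still, contact forces were under 0.5 N, and nothing touched the stand.
- **Other chocolates:** the square and round ones are still upright in their moulds.

**Disagreements:**
- **Two views:** before the last correction they put the block's offset from the lens at about (−3, −2) mm and (0, −1.5) mm, along the long side and up the slope. I moved it (+1.3, +1.5) mm as a compromise.
- **Top view:** I did not recheck after that move, because the arm hides most of the block there. True centring could be off by another 1–2 mm.
- **Front-face tilt:** an earlier fit read −4.5°. The top face did not show it and it was gone in the final check, so I take it as depth noise.

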